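# Unstack the mould pieces onto their rubber pads

## Task

The four red fibreglass mould pieces are stacked on the board. Take the stack apart and set each piece, right way up, wholly on the rubber pad cut to its own outline, lined up with it. Keep the pieces upright and never put one down on the bare bench; leave the small tin and the jar that stand among the pads where they are.

Things in the scene. Friction and masses are not known exactly. Their poses are not given: they have to be found in the camera images.
- long_piece: Largest mould piece, dull red: foot flange 230 x 68 x 6 mm, on it a block 200 x 56 mm, 30 mm high in all, flat top, bolt heads on the end flanges. 0.35 kg. At the start the bottom of the stack, on a 12 mm plywood board. Origin: centre of its underside; x along its length, y across, z up. Grasp across the 56 mm.
- round_piece: Round mould piece, dull red: foot flange 66 mm in diameter, 6 mm thick, above it a cylinder 54 mm in diameter, 45 mm high in all, pale round core on top. 0.15 kg. Starts on the long piece, about 52 mm from its middle along the length (either side), partly under the bar piece. Origin: centre of its underside, z up.
- square_piece: Square mould piece, dull red: foot flange 66 x 66 x 6 mm, above it a block 54 x 54 mm, 45 mm high in all, pale square core on top. 0.17 kg. Starts on the long piece on the other side of its middle, nearly square to it, partly under the bar piece. Origin: centre of its underside; x, y along its sides, z up.
- bar_piece: Short bar mould piece, dull red: block 92 x 38 x 30 mm, an 8 mm thick tab with bolt head at each end, 120 mm long over the tabs. 0.12 kg. Starts on top of the stack as a bridge from the round to the square piece, along the long piece; about 50 mm free under its middle. Origin: centre of its underside; x along its length, y across, z up. Grasp across the 38 mm at its middle.
- long_pad: Fixed pad: rectangle of plain plywood 5 mm thick (a 6 mm pale rim shows all round) under a black rubber top 4 mm thick; the rubber is 250 x 88 mm, 10 mm larger all round than the foot of the long piece. Rubber surface 9 mm above the bench. Origin on the bench under the pad's centre, z up; x along its length.
- round_pad: Fixed pad: disc of plain plywood 5 mm thick (a 6 mm pale rim shows all round) under a black rubber top 4 mm thick; the rubber is a disc of 86 mm diameter, 10 mm larger all round than the foot of the round piece. Rubber surface 9 mm above the bench. Origin on the bench under the pad's centre, z up.
- square_pad: Fixed pad: square of plain plywood 5 mm thick (a 6 mm pale rim shows all round) under a black rubber top 4 mm thick; the rubber is 86 x 86 mm, 10 mm larger all round than the foot of the square piece. Rubber surface 9 mm above the bench. Origin on the bench under the pad's centre, z up; x and y along its sides.
- bar_pad: Fixed pad: rectangle of plain plywood 5 mm thick (a 6 mm pale rim shows all round) under a black rubber top 4 mm thick; the rubber is 140 x 58 mm (the bar is 120 x 38), 10 mm larger all round than the foot of the bar piece. Rubber surface 9 mm above the bench. Origin on the bench under the pad's centre, z up; x along its length.
- tin: Small steel tin, 34 mm in diameter, 55 mm high, loose, standing between the pads nearer the robot, on its left (+y) half. Not to be moved. Origin: centre of its underside.
- jar: Small glass jar with a white cap, 34 mm in diameter, 55 mm high, loose, standing between the pads nearer the robot, on its right (-y) half. Not to be moved. Origin: centre of its underside.
Not all that is in view belongs to the job. What is shaped like the round_pad but blue, green or orange is not meant.

How it is judged:
At the end, for the whole second after the job is handed in: Each of the four pieces rests upright (within 0.1 rad) on the rubber of its own pad, its centre within 15 mm of the pad's centre; the long and the bar piece lie along their pads within 0.25 rad, the square piece is square to its pad within 0.4 rad (any quarter turn); all are released and at rest (horizontal distance between long_piece and long_pad below 0.015 m and z of long_piece in the frame of long_pad between 0.005 and 0.013 m and angle between each of long_piece, round_piece, square_piece, bar_piece's own z axis and vertical below 0.1 rad and linear speed of each of long_piece, round_piece, square_piece, bar_piece below 0.02 m/s and angular speed of each of long_piece, round_piece, square_piece, bar_piece below 0.2 rad/s and horizontal distance between round_piece and round_pad below 0.015 m and z of round_piece in the frame of round_pad between 0.005 and 0.013 m and horizontal distance between square_piece and square_pad below 0.015 m and z of square_piece in the frame of square_pad between 0.005 and 0.013 m and horizontal distance between bar_piece and bar_pad below 0.015 m and z of bar_piece in the frame of bar_pad between 0.005 and 0.013 m and angle between the x axis of long_piece and the x axis of long_pad, either way round below 0.25 rad and angle between the x axis of bar_piece and the x axis of bar_pad, either way round below 0.25 rad and (angle between the x axis of square_piece and the x axis of square_pad, either way round below 0.4 rad or angle between the x axis of square_piece and the y axis of square_pad, either way round below 0.4 rad)); the robot touches nothing.
It fails at once if a mould piece is tipped over (more than 0.6 rad) (angle between any of long_piece, round_piece, square_piece, bar_piece's own z axis and vertical above 0.6 rad).
It fails at once if a mould piece is put on the bare bench (height (world z) of any of long_piece, round_piece, square_piece, bar_piece below 0.005 m).
It fails at once if the tin or the jar is moved by more than 25 mm (distance of any of tin, jar from where it was at the start of the episode above 0.025 m).
It also fails if it takes over 112 s, if anything falls off the work surface, if the arm or the gripper's body presses on something with over 40 N, if the wrist force passes 120 N, or if a joint passes its speed limit or range.

## Robot

A 6-joint arm with a two-finger parallel gripper is mounted at the origin on the work surface. World frame = base frame: x ahead of the robot, y to its left, z up, the work surface at z = 0. Lengths are in m, angles in rad, forces in N, time in s.
With the tool pointing down it reaches from about 0.25 to 0.85 m from the base axis. Payload 12.5 kg.
Tool frame: the origin (TCP) lies where the fingers leave the gripper's body, on its centre line; the fingertips stand 84 mm ahead of it and the grasp point (between the pads) lies 65 mm ahead of it; z points along the fingers, y is the line along which they close (so a half turn about z gives the same grasp; the last joint's range is limited). The gripper opens to 93 mm and grips with 3 to 60 N. Pads are 15 mm wide; open, the fingers measure 128 mm over their backs; the gripper's body (75 mm by 188 mm) begins 65 mm behind the grasp point.
Start: joints at [1.043, 0.351, 1.652, -0, 1.139, -0.085], TCP at [0.236, 0.497, 0.303] pointing down, gripper open.
Joint ranges: [-2.75, 2.75], [-0.79, 2.1], [0.01, 2.65], [-1.57, 4.71], [0.07, 3.14], [-2.87, 2.87]. Speed limits (rad/s): [2.22, 2.22, 2.79, 3.14, 3.14, 3.14].

## Interface

Orientations are given as a 3x3 rotation matrix whose columns are the frame's x, y, z axes.
In Python, from rig import get_state, imaging, finish_job gives the robot as it stands.
- The arm moves only by the tool servo_tool, never from a script. Its argument "steps" is a list of rows, each a list of 7 numbers: the shift along the tool's x, y, z in mm, then the turn, a rotation vector about the tool's x, y, z in degrees, then the closure in counts, from 0 (fully open) to 255 (shut). A call has 1 to 5 rows; each row is the pose to reach, as a shift and turn from the pose commanded when the call began, along the tool's axes at that moment; what a row does not reach only later rows make up. A row lasts 1/10 s, in which the tool goes at most 50 mm and 8.59 degrees, less where a joint would pass 70% of its speed; a pose out of reach is approached as far as the arm can. A call with a gripper value outside its range is refused whole. The fingers move at their own pace and stop on an object; "squeeze" is the grip in N (left out, the last holds). Time passes only in rows, so rows that repeat a pose let the fingers close. It gives the time, the measured TCP pose, the force, the opening and the grip force at its end, in the units of the state.
- get_state(): the state, without advancing time (a new reading comes with each control period).
- imaging.grab_frame(name): name is "side" or "top"; returns a dict with "img" (420x560x3 uint8, red, green, blue), "fx", "fy", "cx", "cy" (pixels), "R" (3x3) and "t" (3): a world point X has camera coordinates R X + t. Camera axes: x right, y down, z forward; pixel columns grow to the right and rows downward; lengths in m; the calibration is good to about 2 mm. A picture is of the moment at which its call begins. There is no depth.
- finish_job(): hands the job in; it is judged then, once.
The state is a dict: "time_s": time; "joints": joint angles; "dq": joint speeds; "tau": joint torques, N m; "tcp_pos": TCP position; "tool_rot": TCP orientation; "ft_force": force on the tool from outside, world axes, zero at the start; "moment": the same for the moment, N m; "finger_gap": opening from 0.0 (shut) to 1.0 (fully open); "finger_force": force on a finger pad.
Only numpy, scipy, OpenCV 4.12 (cv2) and the standard library are available. Lean on these libraries where they do the work, as an engineer would, in place of code of your own. Each camera call takes 0.05 s, during which the arm holds its last target. There are 200 camera calls.

## Working session

There is one attempt and no reset: what is moved stays moved. The work goes in short steps, Python scripts to look and compute and a tool call to move; the robot and the scene stay as the last step left them, time stands still between calls to the robot, and variables do not carry over. Pictures are saved under pics/ and viewed, at most 14 in all, crops included, and the job is handed in when it is done.

Besides the shell and the picture viewer there is one more tool, called after ">>>" by a JSON object that holds its "method" and its "body", one argument or row to a line. servo_tool: Moves the arm, as the interface text tells. Its arguments: {"type":"object","properties":{"steps":{"type":"array"},"squeeze":{"type":"number"}},"required":["steps"]}

```bash
ls; mkdir -p pics
python3 - <<'E'
from rig import get_state, imaging
import cv2, numpy as np
np.set_printoptions(precision=4,suppress=True)
s=get_state(); print(s['time_s'],s['tcp_pos'],s['tool_rot'])
for n in ('top','side'):
    f=imaging.grab_frame(n); cv2.imwrite(f'pics/{n}0.png',f['img'][:,:,::-1]); print(n,f['fx'],f['cx'],f['cy'],f['R'],f['t'], -np.array(f['R']).T@f['t'])
E
```

```text
pics
0.0 [0.2355 0.4968 0.3022] [[-0.9036  0.4285 -0.0006]
 [ 0.4285  0.9036 -0.001 ]
 [ 0.0001 -0.0012 -1.    ]]
top 487.00364368420003 276.3341875798774 204.3614216767777 [[ 0.0015 -1.      0.    ]
 [-0.9973 -0.0015 -0.0732]
 [ 0.0732  0.0001 -0.9973]] [0.0125 0.451  1.1253] [0.3674 0.0131 1.1552]
side 439.6242020380765 274.6663151954207 203.9542589120089 [[ 0.8504 -0.5259 -0.0187]
 [-0.4097 -0.6395 -0.6505]
 [ 0.3302  0.5608 -0.7593]] [-0.3536  0.2281  0.8282] [ 0.1207 -0.5046  0.7706]
```

View pics/top0.png

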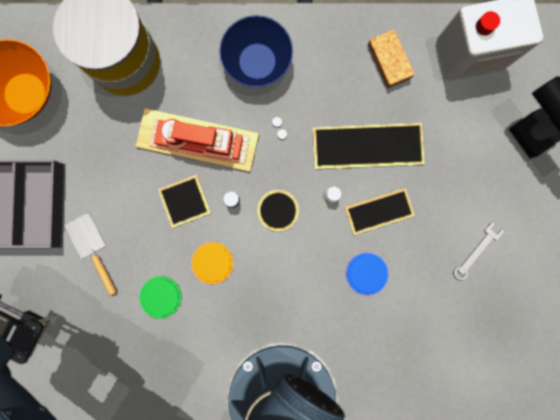

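View pics/side0.png

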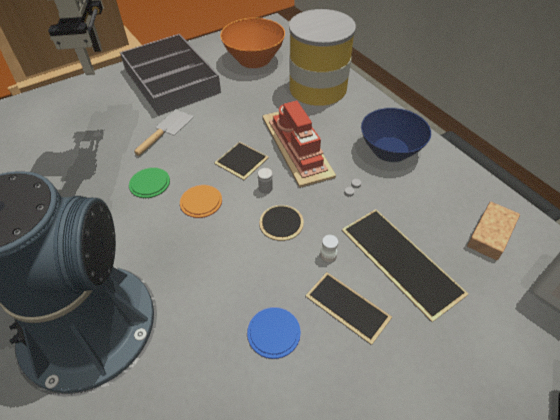

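The top view shows the stack around (195,140). The pads are long (368,145), bar (380,212), round (278,210) and square (184,201). The tin is at (231,199) and the jar at (333,194). Next I'll measure them.

```bash
cat > h.py <<'E'
from rig import get_state, imaging, finish_job
import cv2, numpy as np
np.set_printoptions(precision=4,suppress=True)
def ray(f,uv,z):
    uv=np.atleast_2d(uv).astype(float); R=np.array(f['R']); c=-R.T@np.array(f['t'])
    d=np.c_[(uv[:,0]-f['cx'])/f['fx'],(uv[:,1]-f['cy'])/f['fy'],np.ones(len(uv))]@R
    return c+d*((z-c[2])/d[:,2])[:,None]
def rect(f,mask,z):
    "min-area rect in world mm of the biggest blob: centre, size, angle(deg) of long side"
    c=max(cv2.findContours(mask.astype(np.uint8),cv2.RETR_EXTERNAL,cv2.CHAIN_APPROX_NONE)[0],key=cv2.contourArea)
    p=(ray(f,c[:,0,:],z)[:,:2]*1000).astype(np.float32)
    (x,y),(w,h),a=cv2.minAreaRect(p)
    if w<h: w,h,a=h,w,a+90
    return np.array([x,y,w,h,(a+90)%180-90])
def win(mask,u0,u1,v0,v1):
    m=np.zeros(mask.shape,bool); m[v0:v1,u0:u1]=mask[v0:v1,u0:u1]; return m
def crop(f,u0,u1,v0,v1,k,name):
    cv2.imwrite(name,cv2.resize(f['img'][v0:v1,u0:u1,::-1],None,fx=k,fy=k,interpolation=cv2.INTER_CUBIC))
E
python3 - <<'E'
from h import *
f=imaging.grab_frame('top'); s=imaging.grab_frame('side')
dark=f['img'].max(2)<60; ds=s['img'].max(2)<65
for n,w,ws in (('long',(305,432,118,174),(340,470,208,320)),('bar',(342,418,185,238),(303,393,270,345)),('round',(254,302,186,234),(255,306,200,245)),('square',(155,212,174,230),(212,270,140,182))):
    print(n,rect(f,win(dark,*w),.009),rect(s,win(ds,*ws),.009))
print('tin,jar',ray(f,[[231,199],[333,194]],.055))
crop(f,130,265,100,178,5.5,'pics/stackt.png'); crop(s,255,340,90,190,5.5,'pics/stacks.png')
E
```

```text
long [ 593.4127 -205.5055  242.3858   81.1077  -87.5088] [ 592.8408 -207.6628  246.4049   85.7633  -87.4507]
bar [ 436.1741 -230.0965  132.7479   50.7582  -72.4926] [ 435.8186 -232.0989  136.205    56.1051  -72.5064]
round [437.752    9.8219  76.7716  75.1383  45.1239] [437.3957   8.0395  80.0791  79.3646  35.1074]
square [459.7655 232.0868  78.8837  78.7435 -68.857 ] [459.7535 230.1915  81.6262  81.0921 -69.4718]
tin,jar [[ 0.4602  0.116   0.055 ]
 [ 0.4719 -0.1153  0.055 ]]
```

View pics/stackt.png

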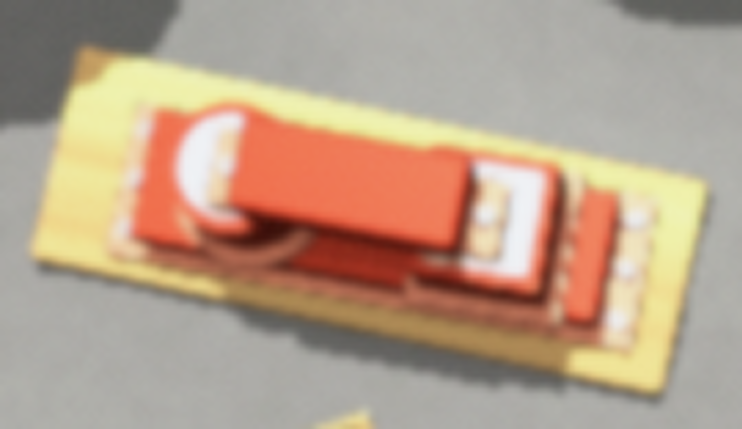

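View pics/stacks.png

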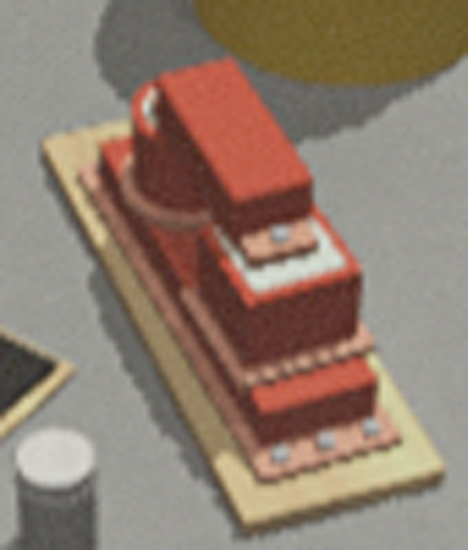

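The crops show the bar bridging the round piece (left, +y) and the square piece (right). In the top crop the bar top's corners are (243,113), (473,153), (460,248) and (230,207).

Run:
```python
from h import *
f=imaging.grab_frame('top'); s=imaging.grab_frame('side')
def q(f,p,z,o):
    P=ray(f,np.array(p)/5.5+o,z)*1000; c=P.mean(0)[:2]
    d=(P[1]-P[0]+P[2]-P[3])/2; e=(P[3]-P[0]+P[2]-P[1])/2
    print(c,np.hypot(*d[:2]),np.hypot(*e[:2]),np.degrees(np.arctan2(d[1],d[0])))
q(f,[(243,113),(473,153),(460,248),(230,207)],.117,(130,100))
q(s,[(160,82),(235,58),(310,182),(233,203)],.117,(255,90))
q(f,[(140,105),(652,195),(632,347),(110,255)],.018,(130,100))
q(s,[(82,180),(82,180),(400,437),(262,478)],.018,(255,90))
st=get_state(); print(st['joints'],np.degrees(np.arctan2(st['tool_rot'][1,1],st['tool_rot'][0,1])))
```

```text
[598.5168 191.5478] 91.99170163658307 37.92020083413322 -100.01284585666079
[599.1344 189.1869] 36.38500127509735 89.9400080623345 -7.76154738397923
[600.9196 194.641 ] 226.16514217533918 66.46112286466605 -99.99816455108366
[584.4312 191.6496] 32.936296403543686 220.6528658650574 -10.49896903524427
[ 1.0434  0.3509  1.652  -0.      1.1391 -0.0846] 64.627258530798
```

```bash
cat >> h.py <<'E'
def plan(*wps, start=None):
    "waypoints (x,y,z mm, yaw deg of tool y); prints tool-frame row of each from the one before"
    if start is None:
        s=get_state(); R=np.array(s['tool_rot'])
        start=[*(np.array(s['tcp_pos'])*1000),np.degrees(np.arctan2(R[1,1],R[0,1]))]
        print('t',s['time_s'],'at',np.array(start),'tilt',R[:2,2])
    a=np.array(start,float)
    for b in wps:
        b=np.array(b,float); d=b-a; y=np.radians(a[3])
        print('[%.1f, %.1f, %.1f, 0,0, %.1f]  dist %.0f'%(-np.sin(y)*d[0]+np.cos(y)*d[1],np.cos(y)*d[0]+np.sin(y)*d[1],-d[2],-d[3],np.linalg.norm(d[:3])),'->',b)
        a=b
E
python3 - <<'E'
from h import *
plan((417,343,303,27),(598.8,190.5,300,-10),(598.8,190.5,175,-10))
E
```

```text
t 0.3 at [235.6096 496.8815 302.568   64.6273] tilt [-0.0002 -0.0003]
[-229.8, -61.3, -0.4, 0,0, 37.6]  dist 238 -> [417. 343. 303.  27.]
[-218.4, 92.8, 3.0, 0,0, 37.0]  dist 237 -> [598.8 190.5 300.  -10. ]
[0.0, 0.0, 125.0, 0,0, -0.0]  dist 125 -> [598.8 190.5 175.  -10. ]
```

>>> {"method": "servo_tool", "body": {
  "steps": [
    [-46, -12.3, 0, 0, 0, 7.5, 0],
    [-92, -24.5, 0, 0, 0, 15, 0],
    [-138, -36.8, 0, 0, 0, 22.5, 0],
    [-184, -49, 0, 0, 0, 30, 0],
    [-229.8, -61.3, 0, 0, 0, 37.6, 0]
  ]
}}

```text
time_s: 0.8
tcp_pos: [0.4182, 0.3417, 0.3029]
tool_rot: [[-0.45, 0.893, 0.0], [0.893, 0.45, 0.0], [0.0, 0.0, -1.0]]
ft_force: [0.7, 0.6, 0.5]
finger_gap: 1.002
finger_force: 0.0
```

>>> {"method": "servo_tool", "body": {
  "steps": [
    [-43.7, 18.6, 0, 0, 0, 7.4, 0],
    [-87.4, 37.1, 1, 0, 0, 14.8, 0],
    [-131, 55.7, 2, 0, 0, 22.2, 0],
    [-174.7, 74.2, 3, 0, 0, 29.6, 0],
    [-218.4, 92.8, 3, 0, 0, 37, 0]
  ]
}}

```text
time_s: 1.3
tcp_pos: [0.6001, 0.1891, 0.2995]
tool_rot: [[0.179, 0.984, -0.0], [0.984, -0.179, -0.0], [-0.0, -0.0, -1.0]]
ft_force: [-0.0, 1.4, 0.7]
finger_gap: 1.0
finger_force: 0.0
```

Run:
```python
from h import *
plan((598.8,190.5,300,-10),(598.8,190.5,175,-10))
```

```text
t 1.3 at [600.1409 189.1349 299.527  -10.2846] tilt [-0.0004 -0.    ]
[1.1, -1.6, -0.5, 0,0, -0.3]  dist 2 -> [598.8 190.5 300.  -10. ]
[0.0, 0.0, 125.0, 0,0, -0.0]  dist 125 -> [598.8 190.5 175.  -10. ]
```

>>> {"method": "servo_tool", "body": {
  "steps": [
    [0, -1, 40, 0, 0, 0, 0],
    [0, -1, 80, 0, 0, 0, 0],
    [0, -1, 110, 0, 0, 0, 0],
    [0, -1, 124, 0, 0, 0, 0],
    [0, -1, 124.5, 0, 0, 0, 0]
  ]
}}

```text
time_s: 1.8
tcp_pos: [0.5974, 0.1908, 0.1738]
tool_rot: [[0.173, 0.985, -0.003], [0.985, -0.173, -0.001], [-0.001, -0.003, -1.0]]
ft_force: [0.1, -0.8, 0.4]
finger_gap: 1.0
finger_force: 0.0
```

>>> {"method": "servo_tool", "body": {
  "steps": [
    [0, 0, 0, 0, 0, 0, 220],
    [0, 0, 0, 0, 0, 0, 220],
    [0, 0, 0, 0, 0, 0, 220],
    [0, 0, 0, 0, 0, 0, 220],
    [0, 0, 0, 0, 0, 0, 220]
  ],
  "squeeze": 15
}}

```text
time_s: 2.3
tcp_pos: [0.598, 0.1909, 0.1757]
tool_rot: [[0.173, 0.985, 0.001], [0.985, -0.173, 0.0], [0.0, 0.001, -1.0]]
ft_force: [-0.2, -0.2, -1.1]
finger_gap: 0.621
finger_force: 0.0
```

>>> {"method": "servo_tool", "body": {
  "steps": [
    [0, 0, 0, 0, 0, 0, 220],
    [0, 0, 0, 0, 0, 0, 220],
    [0, 0, 0, 0, 0, 0, 220],
    [0, 0, 0, 0, 0, 0, 220],
    [0, 0, 0, 0, 0, 0, 220]
  ]
}}

```text
time_s: 2.8
tcp_pos: [0.598, 0.1909, 0.1753]
tool_rot: [[0.173, 0.985, 0.0], [0.985, -0.173, -0.0], [0.0, 0.0, -1.0]]
ft_force: [0.1, 0.0, 0.4]
finger_gap: 0.407
finger_force: 14.9
```

Run:
```python
from h import *
plan((598,191,285,-10),(517,-20,285,4),(436,-231,200,17.5),(436,-231,98,17.5))
```

```text
t 2.8 at [597.9683 190.9137 175.2647  -9.9702] tilt [ 0.0001 -0.    ]
[0.1, 0.0, -109.7, 0,0, 0.0]  dist 110 -> [598. 191. 285. -10.]
[-221.9, -43.1, -0.0, 0,0, -14.0]  dist 226 -> [517. -20. 285.   4.]
[-204.8, -95.5, 85.0, 0,0, -13.5]  dist 241 -> [ 436.  -231.   200.    17.5]
[0.0, 0.0, 102.0, 0,0, -0.0]  dist 102 -> [ 436.  -231.    98.    17.5]
```

>>> {"method": "servo_tool", "body": {
  "steps": [
    [0, 0, -5, 0, 0, 0, 220],
    [0, 0, -20, 0, 0, 0, 220],
    [0, 0, -50, 0, 0, 0, 220],
    [0, 0, -85, 0, 0, 0, 220],
    [0, 0, -110, 0, 0, 0, 220]
  ]
}}

```text
time_s: 3.3
tcp_pos: [0.5982, 0.191, 0.2888]
tool_rot: [[0.173, 0.985, 0.003], [0.985, -0.173, 0.001], [0.001, 0.002, -1.0]]
ft_force: [0.1, 0.3, -0.8]
finger_gap: 0.405
finger_force: 15.0
```

>>> {"method": "servo_tool", "body": {
  "steps": [
    [-40, -8, 0, 0, 0, -2, 220],
    [-85, -16.5, 0, 0, 0, -5, 220],
    [-130, -25.5, 0, 0, 0, -8, 220],
    [-175, -34, 0, 0, 0, -11, 220],
    [-222, -43, 0, 0, 0, -14, 220]
  ]
}}

```text
time_s: 3.8
tcp_pos: [0.5163, -0.0217, 0.2865]
tool_rot: [[-0.073, 0.997, 0.001], [0.997, 0.073, -0.0], [-0.0, 0.001, -1.0]]
ft_force: [0.8, 0.3, -1.1]
finger_gap: 0.406
finger_force: 15.0
```

>>> {"method": "servo_tool", "body": {
  "steps": [
    [-43, -20, 17, 0, 0, -3, 220],
    [-86, -40, 34, 0, 0, -6, 220],
    [-129, -60, 51, 0, 0, -9, 220],
    [-170, -79, 68, 0, 0, -12, 220],
    [-204.8, -95.5, 85, 0, 0, -13.5, 220]
  ]
}}

```text
time_s: 4.3
tcp_pos: [0.4355, -0.2334, 0.2009]
tool_rot: [[-0.302, 0.953, 0.001], [0.953, 0.302, -0.001], [-0.001, 0.001, -1.0]]
ft_force: [0.2, 0.4, -1.6]
finger_gap: 0.404
finger_force: 15.0
```

Run:
```python
from h import *
plan((436,-231,200,17.5),(436,-231,98,17.5))
f=imaging.grab_frame('top'); s=imaging.grab_frame('side')
a=cv2.resize(f['img'][90:280,120:440],None,fx=2.4,fy=2.4,interpolation=2); cv2.imwrite('pics/a1.png',a[:,:,::-1])
crop(s,250,480,80,350,2.2,'pics/a2.png')
```

```text
t 4.3 at [ 435.4542 -233.4267  200.8845   17.6039] tilt [ 0.0014 -0.001 ]
[2.1, 1.3, 0.9, 0,0, 0.1]  dist 3 -> [ 436.  -231.   200.    17.5]
[0.0, 0.0, 102.0, 0,0, -0.0]  dist 102 -> [ 436.  -231.    98.    17.5]
```

View pics/a1.png

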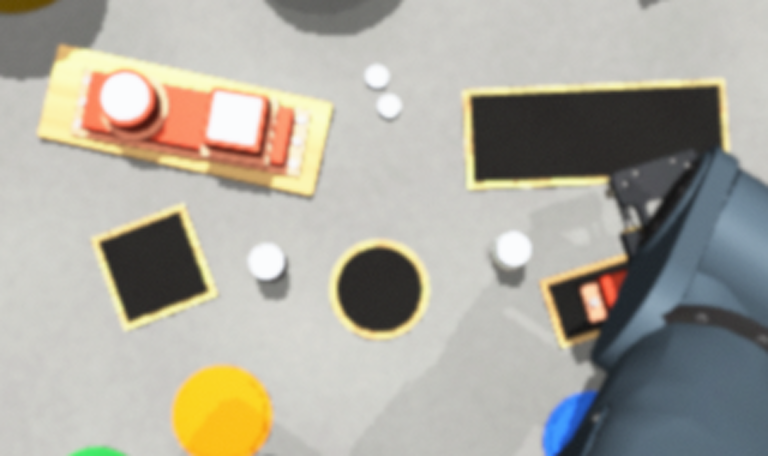

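The round core is at crop pixel (128,98), the square core at (236,120), and the bar hangs level over its pad. I'll lower it now.

>>> {"method": "servo_tool", "body": {
  "steps": [
    [0, 0, 35, 0, 0, 0, 220],
    [0, 0, 70, 0, 0, 0, 220],
    [0, 0, 90, 0, 0, 0, 220],
    [0, 0, 99, 0, 0, 0, 220],
    [0, 0, 101.5, 0, 0, 0, 220]
  ]
}}

```text
time_s: 4.9
tcp_pos: [0.4367, -0.2311, 0.099]
tool_rot: [[-0.301, 0.954, -0.0], [0.954, 0.301, 0.0], [0.0, -0.0, -1.0]]
ft_force: [0.3, 0.7, -0.2]
finger_gap: 0.408
finger_force: 15.0
```

>>> {"method": "servo_tool", "body": {
  "steps": [
    [0, 0, 0, 0, 0, 0, 220],
    [0, 0, 1, 0, 0, 0, 220],
    [0, 0, 1, 0, 0, 0, 220]
  ]
}}

```text
time_s: 5.2
tcp_pos: [0.4366, -0.2315, 0.0985]
tool_rot: [[-0.301, 0.954, 0.001], [0.954, 0.301, -0.001], [-0.001, 0.001, -1.0]]
ft_force: [0.1, 0.3, -0.6]
finger_gap: 0.411
finger_force: 15.0
```

Run:
```python
from h import *
plan((436,-231,98,17.5))
f=imaging.grab_frame('top')
im=f['img'].astype(int)
white=(im.min(2)>190)&(im.max(2)-im.min(2)<30)
for n,w in (('round',(155,190,115,150)),('square',(200,240,120,160))):
    print(n,rect(f,win(white,*w),.087))
s=imaging.grab_frame('side'); si=s['img'].astype(int)
ws=(si.min(2)>165)&(si.max(2)-si.min(2)<40)
print(rect(s,win(ws,270,300,95,130),.087),rect(s,win(ws,288,330,120,155),.087))
crop(s,255,340,90,190,5.5,'pics/b1.png')
red=(im[:,:,0]>120)&(im[:,:,0]-im[:,:,2]>70)&(im[:,:,1]<150)
print('red long', rect(f,win(red,140,262,105,175),.042))
crop(s,300,400,265,345,5,'pics/b2.png')
```

```text
t 5.2 at [ 436.6336 -231.4512   98.5453   17.5316] tilt [ 0.0012 -0.0008]
[0.6, -0.5, 0.5, 0,0, 0.0]  dist 1 -> [ 436.  -231.    98.    17.5]
round [611.3696 246.5999  42.3654  40.6009 -89.915 ]
square [591.8744 144.459   43.8364  43.5567  80.5327]Traceback (most recent call last):
  File "<stdin>", line 10, in <module>
  File "h.py", line 10, in rect
    c=max(cv2.findContours(mask.astype(np.uint8),cv2.RETR_EXTERNAL,cv2.CHAIN_APPROX_NONE)[0],key=cv2.contourArea)
ValueError: max() iterable argument is empty
```

>>> {"method": "servo_tool", "body": {
  "steps": [
    [0, 0, 1, 0, 0, 0, 220],
    [0, 0, 1, 0, 0, 0, 60],
    [0, 0, 1, 0, 0, 0, 60],
    [0, 0, 1, 0, 0, 0, 60],
    [0, 0, 1, 0, 0, 0, 60]
  ]
}}

```text
time_s: 5.8
tcp_pos: [0.4363, -0.2313, 0.0967]
tool_rot: [[-0.301, 0.954, -0.0], [0.954, 0.301, 0.0], [0.0, -0.0, -1.0]]
ft_force: [0.6, -1.4, 0.3]
finger_gap: 0.703
finger_force: 0.0
```

>>> {"method": "servo_tool", "body": {
  "steps": [
    [0, 0, 0, 0, 0, 0, 0],
    [0, 0, -20, 0, 0, 0, 0],
    [0, 0, -60, 0, 0, 0, 0],
    [0, 0, -105, 0, 0, 0, 0],
    [0, 0, -150, 0, 0, 0, 0]
  ]
}}

```text
time_s: 6.3
tcp_pos: [0.4359, -0.2311, 0.2483]
tool_rot: [[-0.301, 0.954, -0.001], [0.954, 0.301, 0.0], [0.001, -0.0, -1.0]]
ft_force: [-0.6, -0.3, 0.4]
finger_gap: 1.001
finger_force: 0.0
```

Run:
```python
from h import *
# square first: grasp TCP z = 42+29+65=136
plan((460,-130,290,0),(526,10,290,-5),(592,144,250,-9.5),(592,144,137,-9.5))
s=imaging.grab_frame('side')
crop(s,300,400,265,345,5,'pics/b2.png')
```

```text
t 6.3 at [ 435.9395 -231.0919  248.3122   17.5251] tilt [-0.0005  0.0004]
[89.2, 53.4, -41.7, 0,0, 17.5]  dist 112 -> [ 460. -130.  290.    0.]
[140.0, 66.0, -0.0, 0,0, 5.0]  dist 155 -> [526.  10. 290.  -5.]
[139.2, 54.1, 40.0, 0,0, 4.5]  dist 155 -> [592.  144.  250.   -9.5]
[0.0, 0.0, 113.0, 0,0, -0.0]  dist 113 -> [592.  144.  137.   -9.5]
```

View pics/b2.png

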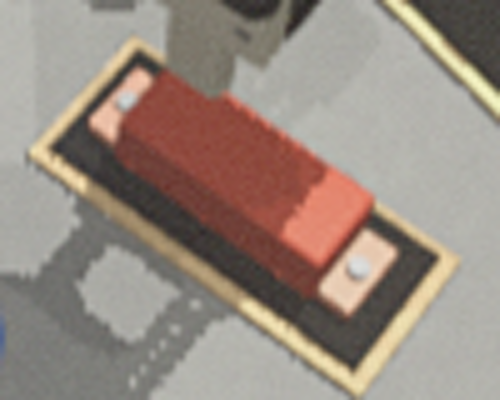

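The bar sits on its pad, square to it, with black rubber all round. Next is the square piece.

Run:
```python
from h import *
plan((514,-43,290,4),(592,144,240,-9.5))
```

```text
t 6.35 at [ 438.0093 -232.3306  255.1019   17.5407] tilt [ 0.0076 -0.0049]
[157.6, 129.5, -34.9, 0,0, 13.5]  dist 207 -> [514. -43. 290.   4.]
[181.1, 90.9, 50.0, 0,0, 13.5]  dist 209 -> [592.  144.  240.   -9.5]
```

>>> {"method": "servo_tool", "body": {
  "steps": [
    [32, 26, -12, 0, 0, 2.7, 0],
    [64, 54, -22, 0, 0, 5.4, 0],
    [95, 80, -32, 0, 0, 8.1, 0],
    [126, 106, -40, 0, 0, 10.8, 0],
    [155.8, 131, -42, 0, 0, 13.5, 0]
  ]
}}

```text
time_s: 6.85
tcp_pos: [0.5149, -0.0416, 0.2895]
tool_rot: [[-0.068, 0.998, 0.001], [0.998, 0.068, -0.0], [-0.0, 0.001, -1.0]]
ft_force: [0.0, -0.3, -0.4]
finger_gap: 1.0
finger_force: 0.0
```

>>> {"method": "servo_tool", "body": {
  "steps": [
    [37, 18, 10, 0, 0, 2.7, 0],
    [75, 37, 20, 0, 0, 5.4, 0],
    [112, 56, 32, 0, 0, 8.1, 0],
    [149, 75, 42, 0, 0, 10.8, 0],
    [181, 91, 50, 0, 0, 13.5, 0]
  ]
}}

```text
time_s: 7.35
tcp_pos: [0.5926, 0.1457, 0.2377]
tool_rot: [[0.166, 0.986, -0.001], [0.986, -0.166, -0.0], [-0.0, -0.001, -1.0]]
ft_force: [-0.2, -0.0, 0.2]
finger_gap: 0.997
finger_force: 0.0
```

>>> {"method": "servo_tool", "body": {
  "steps": [
    [0, 0, 0, 0, 0, 0, 0]
  ]
}}

```text
time_s: 7.45
tcp_pos: [0.5926, 0.147, 0.2369]
tool_rot: [[0.163, 0.987, -0.001], [0.987, -0.163, 0.0], [0.0, -0.001, -1.0]]
ft_force: [-0.3, -1.3, 0.1]
finger_gap: 1.0
finger_force: 0.0
```

Run:
```python
from h import *
plan((592,144,137,-9.5))
```

```text
t 7.45 at [592.6285 147.0098 236.9209  -9.3732] tilt [-0.0014  0.0003]
[-3.1, -0.1, 99.9, 0,0, 0.1]  dist 100 -> [592.  144.  137.   -9.5]
```

>>> {"method": "servo_tool", "body": {
  "steps": [
    [-3, 0, 35, 0, 0, 0, 0],
    [-3, 0, 65, 0, 0, 0, 0],
    [-3, 0, 88, 0, 0, 0, 0],
    [-3, 0, 98, 0, 0, 0, 60],
    [-3, 0, 99.5, 0, 0, 0, 120]
  ]
}}

```text
time_s: 7.95
tcp_pos: [0.5914, 0.1403, 0.1384]
tool_rot: [[0.165, 0.986, -0.002], [0.986, -0.165, -0.0], [-0.001, -0.002, -1.0]]
ft_force: [0.0, -0.4, -0.7]
finger_gap: 0.875
finger_force: 0.0
```

>>> {"method": "servo_tool", "body": {
  "steps": [
    [0, 0, 0, 0, 0, 0, 200],
    [0, 0, 0, 0, 0, 0, 200],
    [0, 0, 0, 0, 0, 0, 200],
    [0, 0, 0, 0, 0, 0, 200],
    [0, 0, 0, 0, 0, 0, 200]
  ]
}}

```text
time_s: 8.45
tcp_pos: [0.5921, 0.1407, 0.1402]
tool_rot: [[0.164, 0.986, 0.001], [0.986, -0.164, 0.0], [0.0, 0.001, -1.0]]
ft_force: [-1.8, -0.1, 6.6]
finger_gap: 0.581
finger_force: 15.0
```

>>> {"method": "servo_tool", "body": {
  "steps": [
    [0, 0, 0, 0, 0, 0, 200],
    [0, 0, 0, 0, 0, 0, 200]
  ]
}}

```text
time_s: 8.65
tcp_pos: [0.592, 0.1408, 0.1401]
tool_rot: [[0.164, 0.986, 0.001], [0.986, -0.164, 0.0], [0.0, 0.001, -1.0]]
ft_force: [-2.8, -0.2, 6.6]
finger_gap: 0.579
finger_force: 15.0
```

Run:
```python
from h import *
# pad sides at -69 / 21 deg -> yaw 21
plan((592,144,250,-9.5),(460,231,190,21),(460,231,106,21))
```

```text
t 8.65 at [592.028  140.7737 140.1111  -9.4659] tilt [0.0008 0.0001]
[3.2, -0.6, -109.9, 0,0, 0.0]  dist 110 -> [592.  144.  250.   -9.5]
[64.0, -144.5, 60.0, 0,0, -30.5]  dist 169 -> [460. 231. 190.  21.]
[0.0, 0.0, 84.0, 0,0, -0.0]  dist 84 -> [460. 231. 106.  21.]
```

>>> {"method": "servo_tool", "body": {
  "steps": [
    [0, 0, -3, 0, 0, 0, 200],
    [0, 0, -15, 0, 0, 0, 200],
    [0, 0, -40, 0, 0, 0, 200],
    [0, 0, -75, 0, 0, 0, 200],
    [0, 0, -100, 0, 0, 0, 200]
  ]
}}

```text
time_s: 9.15
tcp_pos: [0.5921, 0.1408, 0.242]
tool_rot: [[0.165, 0.986, 0.002], [0.986, -0.165, 0.0], [0.001, 0.002, -1.0]]
ft_force: [0.6, 1.0, -1.8]
finger_gap: 0.578
finger_force: 15.0
```

Run:
```python
from h import *
plan((461,228,190,21),start=(592,141,240,-9.5))
plan()
f=imaging.grab_frame('side'); crop(f,240,350,50,190,4,'pics/c1.png')
```

```text
[64.2, -143.6, 50.0, 0,0, -30.5]  dist 165 -> [461. 228. 190.  21.]
t 9.15 at [592.0835 140.7635 242.0081  -9.4691] tilt [0.0019 0.0003]
```

View pics/c1.png

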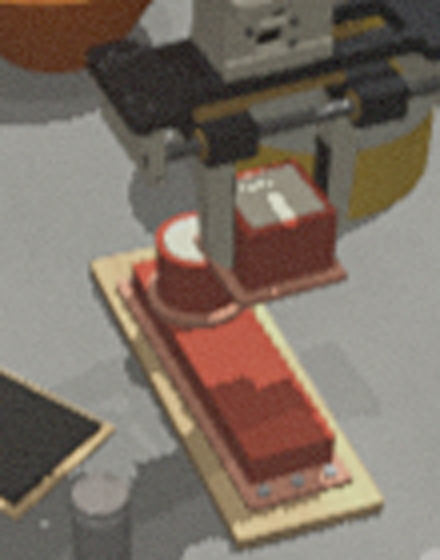

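The square piece hangs level at about (290,230) in the crop, and the round and long pieces haven't moved. On to the square pad.

>>> {"method": "servo_tool", "body": {
  "steps": [
    [13, -29, 8, 0, 0, -6, 200],
    [26, -58, 20, 0, 0, -12, 200],
    [39, -87, 32, 0, 0, -18, 200],
    [52, -116, 44, 0, 0, -24.5, 200],
    [64.2, -143.6, 50, 0, 0, -30.5, 200]
  ]
}}

```text
time_s: 9.7
tcp_pos: [0.4592, 0.2281, 0.1886]
tool_rot: [[-0.363, 0.932, -0.001], [0.932, 0.363, -0.0], [0.0, -0.001, -1.0]]
ft_force: [0.2, 0.5, -2.2]
finger_gap: 0.581
finger_force: 15.0
```

>>> {"method": "servo_tool", "body": {
  "steps": [
    [0, 0, 20, 0, 0, 0, 200],
    [0, 0, 45, 0, 0, 0, 200],
    [0, 0, 65, 0, 0, 0, 200],
    [0, 0, 76, 0, 0, 0, 200],
    [0, 0, 80, 0, 0, 0, 200]
  ]
}}

```text
time_s: 10.2
tcp_pos: [0.4605, 0.2276, 0.1085]
tool_rot: [[-0.359, 0.933, -0.001], [0.933, 0.359, -0.0], [-0.0, -0.001, -1.0]]
ft_force: [0.2, -0.1, -1.9]
finger_gap: 0.58
finger_force: 15.0
```

>>> {"method": "servo_tool", "body": {
  "steps": [
    [0, 0, 0, 0, 0, 0, 200],
    [0, 0, 0, 0, 0, 0, 200]
  ]
}}

```text
time_s: 10.4
tcp_pos: [0.4612, 0.2278, 0.11]
tool_rot: [[-0.359, 0.933, 0.001], [0.933, 0.359, 0.0], [0.0, 0.001, -1.0]]
ft_force: [0.5, -0.7, -1.2]
finger_gap: 0.577
finger_force: 15.0
```

Run:
```python
from h import *
plan((461,228,107,21))
f=imaging.grab_frame('side'); crop(f,200,290,110,190,5,'pics/c2.png')
```

```text
t 10.4 at [461.1632 227.7949 110.0176  21.0246] tilt [0.0011 0.0004]
[0.3, -0.1, 3.0, 0,0, 0.0]  dist 3 -> [461. 228. 107.  21.]
```

View pics/c2.png

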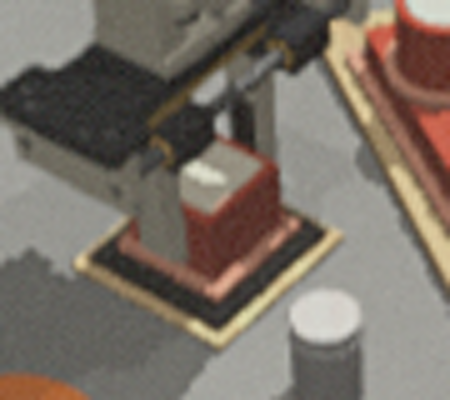

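The square piece hovers centred over its pad, with rubber visible on all sides. I'll lower it 3 mm and release.

>>> {"method": "servo_tool", "body": {
  "steps": [
    [0, 0, 1.5, 0, 0, 0, 200],
    [0, 0, 3, 0, 0, 0, 200],
    [0, 0, 3, 0, 0, 0, 200],
    [0, 0, 3, 0, 0, 0, 80],
    [0, 0, 3, 0, 0, 0, 80]
  ]
}}

```text
time_s: 10.95
tcp_pos: [0.4608, 0.2277, 0.1064]
tool_rot: [[-0.359, 0.933, 0.0], [0.933, 0.359, 0.0], [0.0, 0.0, -1.0]]
ft_force: [-0.2, 0.3, -0.2]
finger_gap: 0.672
finger_force: 0.0
```

>>> {"method": "servo_tool", "body": {
  "steps": [
    [0, 0, 0, 0, 0, 0, 40],
    [0, 0, 0, 0, 0, 0, 0],
    [0, 0, -20, 0, 0, 0, 0],
    [0, 0, -60, 0, 0, 0, 0],
    [0, 0, -100, 0, 0, 0, 0]
  ]
}}

```text
time_s: 11.45
tcp_pos: [0.4604, 0.2275, 0.207]
tool_rot: [[-0.359, 0.933, -0.002], [0.933, 0.359, -0.001], [-0.0, -0.002, -1.0]]
ft_force: [1.0, 0.2, -0.9]
finger_gap: 0.995
finger_force: 0.0
```

Run:
```python
from h import *
plan((611,245.5,230,-10),(611,245.5,138,-10),start=(461,228,207,21))
plan()
```

```text
[-37.4, 146.3, -23.0, 0,0, 31.0]  dist 153 -> [611.  245.5 230.  -10. ]
[0.0, 0.0, 92.0, 0,0, -0.0]  dist 92 -> [611.  245.5 138.  -10. ]
t 11.45 at [460.3667 227.489  207.0298  21.0264] tilt [-0.0015 -0.0006]
```

>>> {"method": "servo_tool", "body": {
  "steps": [
    [-7, 29, -10, 0, 0, 6, 0],
    [-15, 58, -20, 0, 0, 12, 0],
    [-22.5, 88, -23, 0, 0, 18.5, 0],
    [-30, 117, -23, 0, 0, 25, 0],
    [-37.4, 146.3, -23, 0, 0, 31, 0]
  ]
}}

```text
time_s: 11.95
tcp_pos: [0.6118, 0.2453, 0.2293]
tool_rot: [[0.178, 0.984, 0.0], [0.984, -0.178, 0.0], [0.0, 0.0, -1.0]]
ft_force: [-1.7, -1.0, -0.2]
finger_gap: 0.999
finger_force: 0.0
```

>>> {"method": "servo_tool", "body": {
  "steps": [
    [0, 0, 0, 0, 0, 0, 0],
    [0, 0, 0, 0, 0, 0, 0]
  ]
}}

```text
time_s: 12.15
tcp_pos: [0.6104, 0.2451, 0.2285]
tool_rot: [[0.172, 0.985, -0.001], [0.985, -0.172, -0.0], [-0.001, -0.001, -1.0]]
ft_force: [-0.4, 0.1, -0.6]
finger_gap: 1.0
finger_force: 0.0
```

Run:
```python
from h import *
plan((611,245.5,138,-10))
```

```text
t 12.15 at [610.3761 245.1332 228.5267  -9.8952] tilt [-0.0012 -0.0003]
[0.5, 0.6, 90.5, 0,0, 0.1]  dist 91 -> [611.  245.5 138.  -10. ]
```

>>> {"method": "servo_tool", "body": {
  "steps": [
    [0, 0, 30, 0, 0, 0, 0],
    [0, 0, 60, 0, 0, 0, 0],
    [0, 0, 82, 0, 0, 0, 0],
    [0, 0, 91, 0, 0, 0, 0],
    [0, 0, 91, 0, 0, 0, 0]
  ]
}}

```text
time_s: 12.65
tcp_pos: [0.6097, 0.2452, 0.1375]
tool_rot: [[0.172, 0.985, -0.002], [0.985, -0.172, -0.001], [-0.001, -0.002, -1.0]]
ft_force: [0.2, 0.3, -0.5]
finger_gap: 1.002
finger_force: 0.0
```

>>> {"method": "servo_tool", "body": {
  "steps": [
    [0, 0, 0, 0, 0, 0, 200],
    [0, 0, 0, 0, 0, 0, 200],
    [0, 0, 0, 0, 0, 0, 200],
    [0, 0, 0, 0, 0, 0, 200],
    [0, 0, 0, 0, 0, 0, 200]
  ]
}}

```text
time_s: 13.15
tcp_pos: [0.6108, 0.2453, 0.1386]
tool_rot: [[0.173, 0.985, 0.0], [0.985, -0.173, 0.0], [0.0, 0.0, -1.0]]
ft_force: [-0.6, 0.1, -0.3]
finger_gap: 0.619
finger_force: 0.0
```

>>> {"method": "servo_tool", "body": {
  "steps": [
    [0, 0, 0, 0, 0, 0, 200],
    [0, 0, 0, 0, 0, 0, 200],
    [0, 0, -3, 0, 0, 0, 200],
    [0, 0, -12, 0, 0, 0, 200],
    [0, 0, -30, 0, 0, 0, 200]
  ]
}}

```text
time_s: 13.65
tcp_pos: [0.6102, 0.2451, 0.1678]
tool_rot: [[0.173, 0.985, -0.002], [0.985, -0.173, -0.001], [-0.001, -0.002, -1.0]]
ft_force: [-0.0, 0.2, -1.8]
finger_gap: 0.574
finger_force: 15.0
```

Run:
```python
from h import *
plan((611,245.5,230,-10),(524,127,230,-5),(437.5,9,190,0),(437.5,9,107,0))
```

```text
t 13.65 at [610.1561 245.0799 167.7919  -9.9722] tilt [-0.0023 -0.0007]
[0.6, 0.8, -62.2, 0,0, 0.0]  dist 62 -> [611.  245.5 230.  -10. ]
[-131.8, -65.1, -0.0, 0,0, -5.0]  dist 147 -> [524. 127. 230.  -5.]
[-125.1, -75.9, 40.0, 0,0, -5.0]  dist 152 -> [437.5   9.  190.    0. ]
[0.0, 0.0, 83.0, 0,0, -0.0]  dist 83 -> [437.5   9.  107.    0. ]
```

>>> {"method": "servo_tool", "body": {
  "steps": [
    [0, 0, -30, 0, 0, 0, 200],
    [0, 0, -61, 0, 0, 0, 200],
    [-15, -7, -61, 0, 0, -1, 200],
    [-40, -20, -61, 0, 0, -2, 200],
    [-75, -37, -61, 0, 0, -3, 200]
  ]
}}

```text
time_s: 14.15
tcp_pos: [0.5609, 0.1777, 0.2299]
tool_rot: [[0.12, 0.993, 0.001], [0.993, -0.12, 0.0], [0.001, 0.001, -1.0]]
ft_force: [0.5, -0.3, -0.4]
finger_gap: 0.578
finger_force: 15.0
```

Run:
```python
from h import *
y=np.radians(-10); p=np.array([611,245.3])+(-75)*np.array([-np.sin(y),np.cos(y)])-37*np.array([np.cos(y),np.sin(y)])
plan(); plan((437.5,9,190,0),start=(*p,229.5,-7))
```

```text
t 14.15 at [560.9081 177.7234 229.8849  -6.8655] tilt [0.0012 0.0004]
[-182.7, -102.5, 39.5, 0,0, -7.0]  dist 213 -> [437.5   9.  190.    0. ]
```

>>> {"method": "servo_tool", "body": {
  "steps": [
    [-38, -21, 0, 0, 0, -1.5, 200],
    [-78, -44, 0, 0, 0, -3, 200],
    [-118, -66, 10, 0, 0, -5, 200],
    [-155, -87, 25, 0, 0, -6, 200],
    [-182.7, -102.5, 39.5, 0, 0, -7, 200]
  ]
}}

```text
time_s: 14.65
tcp_pos: [0.4359, 0.0075, 0.19]
tool_rot: [[-0.001, 1.0, 0.001], [1.0, 0.001, -0.0], [-0.0, 0.001, -1.0]]
ft_force: [1.1, 0.0, -1.3]
finger_gap: 0.581
finger_force: 15.0
```

>>> {"method": "servo_tool", "body": {
  "steps": [
    [0, 0, 20, 0, 0, 0, 200],
    [0, 0, 45, 0, 0, 0, 200],
    [0, 0, 66, 0, 0, 0, 200],
    [0, 0, 78, 0, 0, 0, 200],
    [0, 0, 81, 0, 0, 0, 200]
  ]
}}

```text
time_s: 15.15
tcp_pos: [0.4372, 0.0089, 0.1082]
tool_rot: [[-0.001, 1.0, -0.001], [1.0, 0.001, 0.0], [0.0, -0.001, -1.0]]
ft_force: [-0.5, -0.5, -1.0]
finger_gap: 0.577
finger_force: 15.0
```

>>> {"method": "servo_tool", "body": {
  "steps": [
    [0, 0, 0, 0, 0, 0, 200],
    [0, 0, 0, 0, 0, 0, 200]
  ]
}}

```text
time_s: 15.35
tcp_pos: [0.4378, 0.0089, 0.1095]
tool_rot: [[-0.001, 1.0, 0.001], [1.0, 0.001, -0.0], [-0.0, 0.001, -1.0]]
ft_force: [-0.7, 0.1, -1.0]
finger_gap: 0.581
finger_force: 15.0
```

Run:
```python
from h import *
plan((437.5,9,105.5,0))
f=imaging.grab_frame('side'); crop(f,235,325,150,255,5,'pics/d1.png')
```

```text
t 15.35 at [437.842    8.8961 109.5272   0.0377] tilt [ 0.0013 -0.0001]
[0.1, -0.3, 4.0, 0,0, 0.0]  dist 4 -> [437.5   9.  105.5   0. ]
```

View pics/d1.png

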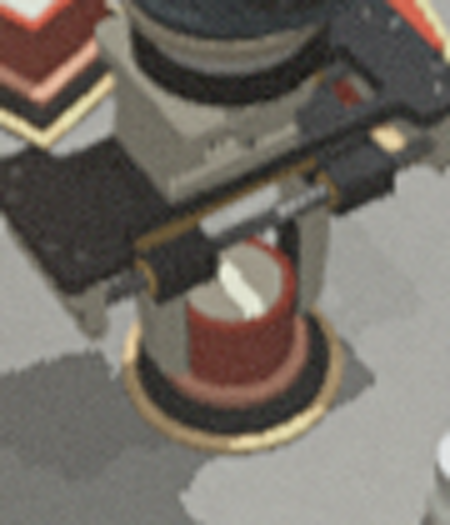

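The round piece hangs over its pad at about (240,370), well centred. I'll lower 3.5 mm, release and retreat.

>>> {"method": "servo_tool", "body": {
  "steps": [
    [0, 0, 2, 0, 0, 0, 200],
    [0, 0, 3.5, 0, 0, 0, 200],
    [0, 0, 3.5, 0, 0, 0, 200],
    [0, 0, 3.5, 0, 0, 0, 80],
    [0, 0, 3.5, 0, 0, 0, 80]
  ]
}}

```text
time_s: 15.9
tcp_pos: [0.4374, 0.0089, 0.1052]
tool_rot: [[-0.001, 1.0, 0.0], [1.0, 0.001, -0.0], [-0.0, 0.0, -1.0]]
ft_force: [-0.1, 0.4, -0.5]
finger_gap: 0.672
finger_force: 0.0
```

>>> {"method": "servo_tool", "body": {
  "steps": [
    [0, 0, 0, 0, 0, 0, 40],
    [0, 0, 0, 0, 0, 0, 0],
    [0, 0, -20, 0, 0, 0, 0],
    [0, 0, -60, 0, 0, 0, 0],
    [0, 0, -104, 0, 0, 0, 0]
  ]
}}

```text
time_s: 16.4
tcp_pos: [0.4367, 0.0089, 0.2099]
tool_rot: [[-0.0, 1.0, -0.002], [1.0, 0.0, 0.0], [0.0, -0.002, -1.0]]
ft_force: [2.0, 0.8, 0.6]
finger_gap: 0.992
finger_force: 0.0
```

Run:
```python
from h import *
plan()
f=imaging.grab_frame('top'); im=f['img'].astype(int)
red=(im[:,:,0]>120)&(im[:,:,0]-im[:,:,2]>70)&(im[:,:,0]-im[:,:,1]>80)
print('red', rect(f,win(red,140,262,105,175),.042))
crop(f,130,430,100,235,2.5,'pics/e1.png')
```

```text
t 16.4 at [436.7291   8.9194 209.8733   0.0275] tilt [-0.0025  0.0002]
red [599.928  195.1666 199.8156  56.7165  79.4675]
```

View pics/e1.png

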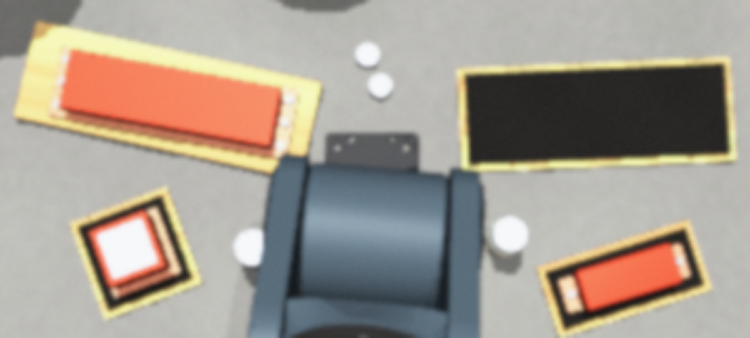

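The long block is clear: its rectangle measures 200x57 mm, centred at (600,194) at 79.5°. The bar and square sit on their pads. I'll fetch the long piece.

>>> {"method": "servo_tool", "body": {
  "steps": [
    [37, 32, 0, 0, 0, 2, 0],
    [74, 65, 0, 0, 0, 4, 0],
    [111, 98, 0, 0, 0, 6, 0],
    [148, 130, 0, 0, 0, 8, 0],
    [185, 163, 0, 0, 0, 10.5, 0]
  ]
}}

```text
time_s: 16.95
tcp_pos: [0.6012, 0.1957, 0.2091]
tool_rot: [[0.183, 0.983, -0.0], [0.983, -0.183, -0.0], [-0.0, -0.0, -1.0]]
ft_force: [0.9, 0.2, 0.2]
finger_gap: 0.998
finger_force: 0.0
```

>>> {"method": "servo_tool", "body": {
  "steps": [
    [0, 0, 0, 0, 0, 0, 0],
    [0, 0, 0, 0, 0, 0, 0]
  ]
}}

```text
time_s: 17.15
tcp_pos: [0.6, 0.1944, 0.2084]
tool_rot: [[0.18, 0.984, -0.001], [0.984, -0.18, -0.0], [-0.001, -0.001, -1.0]]
ft_force: [-0.2, -0.6, 0.6]
finger_gap: 0.997
finger_force: 0.0
```

Run:
```python
from h import *
plan((600,194,104,-10.5))
```

```text
t 17.15 at [600.0342 194.4133 208.3852 -10.3821] tilt [-0.0012 -0.0004]
[-0.4, 0.0, 104.4, 0,0, 0.1]  dist 104 -> [600.  194.  104.  -10.5]
```

>>> {"method": "servo_tool", "body": {
  "steps": [
    [0, 0, 35, 0, 0, 0, 0],
    [0, 0, 70, 0, 0, 0, 0],
    [0, 0, 94, 0, 0, 0, 0],
    [0, 0, 104, 0, 0, 0, 0],
    [0, 0, 104.5, 0, 0, 0, 0]
  ]
}}

```text
time_s: 17.65
tcp_pos: [0.5995, 0.1931, 0.1041]
tool_rot: [[0.182, 0.983, -0.002], [0.983, -0.182, -0.001], [-0.001, -0.002, -1.0]]
ft_force: [-0.7, 0.0, -0.1]
finger_gap: 0.999
finger_force: 0.0
```

>>> {"method": "servo_tool", "body": {
  "steps": [
    [0, 0, 0, 0, 0, 0, 200],
    [0, 0, 0, 0, 0, 0, 200],
    [0, 0, 0, 0, 0, 0, 200],
    [0, 0, 0, 0, 0, 0, 200],
    [0, 0, 0, 0, 0, 0, 200]
  ],
  "squeeze": 35
}}

```text
time_s: 18.15
tcp_pos: [0.6004, 0.194, 0.1051]
tool_rot: [[0.182, 0.983, 0.001], [0.983, -0.182, 0.0], [0.0, 0.001, -1.0]]
ft_force: [1.2, 0.2, 1.9]
finger_gap: 0.62
finger_force: 1.0
```

>>> {"method": "servo_tool", "body": {
  "steps": [
    [0, 0, 0, 0, 0, 0, 200],
    [0, 0, 0, 0, 0, 0, 200],
    [0, 0, -2, 0, 0, 0, 200],
    [0, 0, -8, 0, 0, 0, 200],
    [0, 0, -20, 0, 0, 0, 200]
  ]
}}

```text
time_s: 18.65
tcp_pos: [0.5997, 0.1938, 0.1244]
tool_rot: [[0.182, 0.983, -0.002], [0.983, -0.182, -0.001], [-0.001, -0.002, -1.0]]
ft_force: [-0.2, 0.5, -2.5]
finger_gap: 0.601
finger_force: 35.0
```

Run:
```python
from h import *
plan()
plan((600,194,190,-10.5),(596.5,-6,190,-4),(593,-206.5,150,2.5))
f=imaging.grab_frame('side'); crop(f,240,350,60,200,4,'pics/f1.png')
```

```text
t 18.65 at [599.6622 193.8116 124.3663 -10.4724] tilt [-0.0022 -0.0005]
t 18.65 at [599.6622 193.8116 124.3663 -10.4724] tilt [-0.0022 -0.0005]
[0.2, 0.3, -65.6, 0,0, 0.0]  dist 66 -> [600.  194.  190.  -10.5]
[-197.3, 33.0, -0.0, 0,0, -6.5]  dist 200 -> [596.5  -6.  190.   -4. ]
[-200.3, 10.5, 40.0, 0,0, -6.5]  dist 204 -> [ 593.  -206.5  150.     2.5]
```

View pics/f1.png

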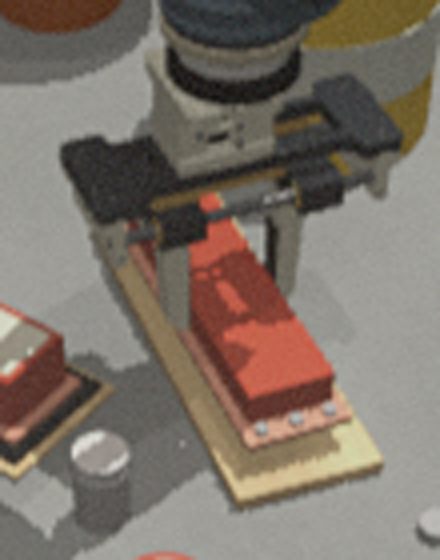

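The long piece is off the board and level. I'll carry it to the long pad.

>>> {"method": "servo_tool", "body": {
  "steps": [
    [0, 0, -20, 0, 0, 0, 200],
    [0, 0, -45, 0, 0, 0, 200],
    [0, 0, -60, 0, 0, 0, 200],
    [0, 0, -66, 0, 0, 0, 200],
    [0, 0, -66, 0, 0, 0, 200]
  ]
}}

```text
time_s: 19.2
tcp_pos: [0.6004, 0.194, 0.1913]
tool_rot: [[0.182, 0.983, 0.001], [0.983, -0.182, 0.0], [0.0, 0.001, -1.0]]
ft_force: [0.4, -0.5, -2.3]
finger_gap: 0.601
finger_force: 35.0
```

>>> {"method": "servo_tool", "body": {
  "steps": [
    [-25, 4, 0, 0, 0, -1, 200],
    [-65, 11, 0, 0, 0, -2, 200],
    [-110, 18, 0, 0, 0, -3.5, 200],
    [-155, 26, 0, 0, 0, -5, 200],
    [-197.3, 33, 0, 0, 0, -6.5, 200]
  ]
}}

```text
time_s: 19.7
tcp_pos: [0.5962, -0.0079, 0.1895]
tool_rot: [[0.068, 0.998, -0.002], [0.998, -0.068, 0.0], [-0.0, -0.002, -1.0]]
ft_force: [1.7, 0.5, -2.8]
finger_gap: 0.602
finger_force: 35.0
```

>>> {"method": "servo_tool", "body": {
  "steps": [
    [-45, 2, 0, 0, 0, -1.5, 200],
    [-90, 5, 5, 0, 0, -3, 200],
    [-135, 7, 15, 0, 0, -4.5, 200],
    [-175, 9, 30, 0, 0, -6, 200],
    [-200.3, 10.5, 40, 0, 0, -6.5, 200]
  ]
}}

```text
time_s: 20.2
tcp_pos: [0.5924, -0.2091, 0.1486]
tool_rot: [[-0.043, 0.999, -0.002], [0.999, 0.043, 0.001], [0.001, -0.002, -1.0]]
ft_force: [1.1, 0.8, -2.3]
finger_gap: 0.596
finger_force: 35.0
```

>>> {"method": "servo_tool", "body": {
  "steps": [
    [0, 0, 10, 0, 0, 0, 200],
    [0, 0, 25, 0, 0, 0, 200],
    [0, 0, 38, 0, 0, 0, 200],
    [0, 0, 44, 0, 0, 0, 200],
    [0, 0, 44, 0, 0, 0, 200]
  ]
}}

```text
time_s: 20.7
tcp_pos: [0.5932, -0.2056, 0.1056]
tool_rot: [[-0.045, 0.999, -0.002], [0.999, 0.045, 0.001], [0.001, -0.002, -1.0]]
ft_force: [0.4, 0.5, -2.7]
finger_gap: 0.594
finger_force: 35.0
```

Run:
```python
from h import *
plan((593,-206.5,102,2.5))
f=imaging.grab_frame('side'); crop(f,300,490,180,330,3.5,'pics/g1.png')
```

```text
t 20.7 at [ 593.2145 -205.5587  105.5528    2.591 ] tilt [-0.0018  0.0008]
[-0.9, -0.3, 3.6, 0,0, 0.1]  dist 4 -> [ 593.  -206.5  102.     2.5]
```

View pics/g1.png

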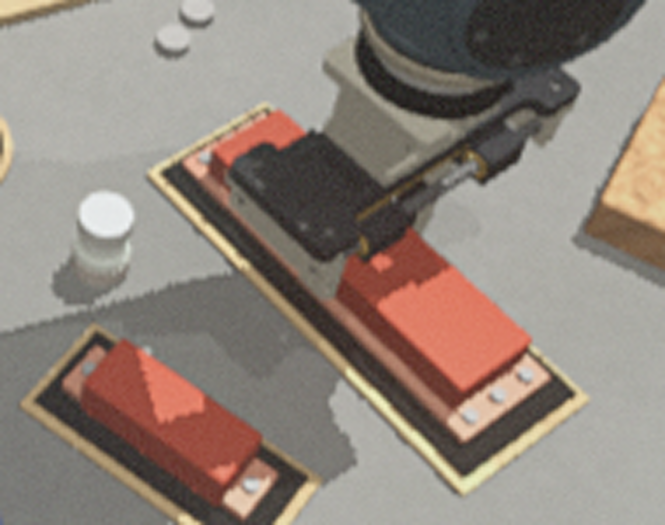

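The long piece hovers over its pad. The gap at the near (-y) end looks a bit large, so I'll check it numerically.

Run:
```python
from h import *
f=imaging.grab_frame('top'); im=f['img'].astype(int)
red=(im[:,:,0]>120)&(im[:,:,0]-im[:,:,2]>70)&(im[:,:,0]-im[:,:,1]>80)
s=imaging.grab_frame('side')
print('block top near-end corners side', ray(s,np.array([(530,347),(463,390)])/3.5+(300,180),.0425)*1000)
print('pad corners', ray(s,np.array([(572,400),(470,478)])/3.5+(300,180),.009)*1000)
c=[k[:,0,:] for k in cv2.findContours(win(red,300,435,110,180).astype(np.uint8),0,1)[0] if cv2.contourArea(k)>15]
for k in c: P=ray(f,k,.0425)*1000; print(P.min(0),P.max(0))
```

```text
block top near-end corners side [[ 619.9214 -305.5906   42.5   ]
 [ 570.819  -305.3623   42.5   ]]
pad corners [[ 637.2984 -332.4831    9.    ]
 [ 556.7289 -336.3451    9.    ]]
[ 561.192  -164.1477   42.5   ] [ 619.7738 -101.537    42.5   ]
```

It's about 3 mm off along the length. I'll correct that, lower and release.

>>> {"method": "servo_tool", "body": {
  "steps": [
    [-3, 0, 1, 0, 0, 0, 200],
    [-3, -1, 2.5, 0, 0, 0, 200],
    [-3, -1, 3.7, 0, 0, 0, 200],
    [-3, -1, 3.7, 0, 0, 0, 200],
    [-3, -1, 3.7, 0, 0, 0, 90]
  ]
}}

```text
time_s: 21.35
tcp_pos: [0.5927, -0.2097, 0.1032]
tool_rot: [[-0.044, 0.999, 0.0], [0.999, 0.044, -0.0], [-0.0, 0.0, -1.0]]
ft_force: [-0.4, -0.7, -0.6]
finger_gap: 0.635
finger_force: 0.0
```

>>> {"method": "servo_tool", "body": {
  "steps": [
    [0, 0, 0, 0, 0, 0, 60],
    [0, 0, 0, 0, 0, 0, 0],
    [0, 0, 0, 0, 0, 0, 0],
    [0, 0, -20, 0, 0, 0, 0],
    [0, 0, -60, 0, 0, 0, 0]
  ]
}}

```text
time_s: 21.85
tcp_pos: [0.5914, -0.2091, 0.1612]
tool_rot: [[-0.044, 0.999, -0.005], [0.999, 0.044, 0.002], [0.002, -0.005, -1.0]]
ft_force: [0.6, -0.6, 1.0]
finger_gap: 0.989
finger_force: 0.0
```

>>> {"method": "servo_tool", "body": {
  "steps": [
    [0, 0, -40, 0, 0, 0, 0],
    [0, 0, -80, 0, 0, 0, 0],
    [40, 0, -110, 0, 0, 0, 0],
    [85, 0, -130, 0, 0, 0, 0],
    [130, 0, -130, 0, 0, 0, 0]
  ]
}}

```text
time_s: 22.35
tcp_pos: [0.5874, -0.0787, 0.2964]
tool_rot: [[-0.043, 0.999, 0.005], [0.999, 0.043, -0.001], [-0.001, 0.005, -1.0]]
ft_force: [0.3, 0.1, 0.1]
finger_gap: 1.003
finger_force: 0.0
```

>>> {"method": "servo_tool", "body": {
  "steps": [
    [45, 0, 0, 0, 0, 0, 0],
    [90, 0, 0, 0, 0, 0, 0],
    [135, 0, 0, 0, 0, 0, 0],
    [180, 0, 0, 0, 0, 0, 0],
    [180, 0, 0, 0, 0, 0, 0]
  ]
}}

```text
time_s: 22.85
tcp_pos: [0.5783, 0.1044, 0.2932]
tool_rot: [[-0.048, 0.999, 0.0], [0.999, 0.048, 0.001], [0.001, 0.0, -1.0]]
ft_force: [-0.4, -0.6, 0.5]
finger_gap: 1.004
finger_force: 0.0
```

Run:
```python
from h import *
f=imaging.grab_frame('top'); s=imaging.grab_frame('side'); im=f['img'].astype(int)
red=(im[:,:,0]>120)&(im[:,:,0]-im[:,:,2]>70)&(im[:,:,0]-im[:,:,1]>80)
print('long',rect(f,win(red,300,435,110,180),.039)); print('bar',rect(f,win(red,342,418,185,238),.039))
h=lambda a,u:cv2.resize(a[u[2]:u[3],u[0]:u[1],::-1],(int((u[1]-u[0])*u[4]),int((u[3]-u[2])*u[4])),interpolation=2)
a=h(f['img'],(140,440,105,240,2.6)); b=h(s['img'],(200,480,110,350,1.0))
b=h(s['img'],(200,480,115,345,1.05)); 
c=np.zeros((a.shape[0]+b.shape[0],a.shape[1],3),np.uint8); c[:a.shape[0]]=a; c[a.shape[0]:,:b.shape[1]]=b
cv2.imwrite('pics/z.png',c); print(c.shape)
```

```text
long [ 592.4795 -206.3629  201.052    59.3984  -87.5065]
bar [ 436.129  -227.0007   93.0774   40.1508  -73.2405]
(592, 780, 3)
```

View pics/z.png

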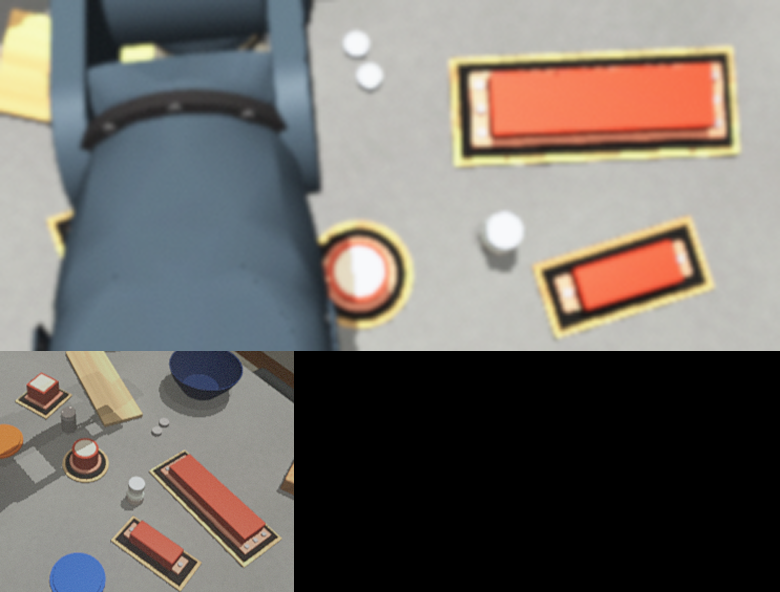

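All four pieces sit centred on their own pads. The long one is at (600,100) and the bar at (625,275) in the composite, and the tin and jar are standing. I'll hand in.

```bash
python3 -c "
from rig import finish_job
print(finish_job())"
```

```text
the job is handed in; nothing more can be done
None
```

I took the stack apart, set all four pieces upright on their own pads and handed the job in at about 23 s. The last pictures put the long piece within about 2 mm and the bar within about 4 mm of centre, with the round and square judged by eye and the tin and jar still standing; no verdict was returned.

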